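# Seat the grating disc on the vegetable cutter's drive

### The arm

A 6-joint arm with a two-finger parallel gripper is mounted at the origin on the work surface. World frame = base frame: x ahead of the robot, y to its left, z up, the work surface at z = 0. Lengths are in m, angles in rad, forces in N, time in s.
With the tool pointing down it reaches from about 0.35 to 0.725 m from the base axis. Payload 4.3 kg.
Tool frame: the origin (TCP) lies midway between the tips of the shut fingers; the grasp point (between the pads) lies 19 mm behind it (robot.tcp_to_grasp is the distance from the TCP to the grasp point, in m); z points along the fingers, y is the line along which they close (so a half turn about z gives the same grasp; the last joint's range is limited). The gripper opens to 85 mm and grips with 20 to 120 N. Pads are 22 mm wide; open, the fingers measure 114 mm over their backs; the gripper's body (76 mm by 85 mm) begins 54 mm behind the grasp point. The pads swing forward as they close: fully open they stand 13 mm farther back than shut.
Start: joints at [1.063, 0.377, 0.081, 1.274, 0, 1.46], TCP at [0.223, 0.53, 0.231] pointing down, gripper open.
Joint ranges: [-2.72, 2.72], [-0.84, 1.66], [-1.02, 1.22], [-1.77, 2.12], [-1.37, 1.28], [-3.14, 3.14]. Speed limits (rad/s): [2.57, 2.57, 3.14, 3.14, 3.14, 3.14].

### API

Orientations are given as a unit quaternion [x, y, z, w].
In Python, from cell import robot gives the robot as it stands.
- The arm moves only by the tool jog_arm, never from a script. Its argument "series" is a list that holds one entry, the list of rows, each a list of 7 numbers: the shift along the tool's x, y, z in mm, then the turn, a rotation vector about the tool's x, y, z in degrees, then the closure in counts, from 0 (fully open) to 255 (shut). In form: [[[dx, dy, dz, wx, wy, wz, jaw], ...]]. A call has 1 to 20 rows; each row shifts and turns the commanded pose from where the row before left it, along the tool's axes as they then stand; what a row does not reach is not made up. A row lasts 1/12 s, in which the tool goes at most 41.7 mm and 7.16 degrees, less where a joint would pass 70% of its speed; a pose out of reach is approached as far as the arm can. A call with a gripper value outside its range is refused whole. The fingers move at their own pace and stop on an object; "grip_force" is the grip in N (left out, the last holds). Time passes only in rows, so rows that do not move let the fingers close. It gives the time, the measured TCP pose, the force and the opening at its end, in the units of the state.
- robot.get_obs(): the state, without advancing time (a new reading comes with each control period).
- robot.get_image(name): name is "side" or "top"; returns a dict with "frame" (400x640x3 uint8, red, green, blue), "fx", "fy", "cx", "cy" (pixels), "pose" (4x4, takes a point from camera to world coordinates). Camera axes: x right, y up, looking along -z (the intrinsics and any distortion apply to the point x, -y, -z); pixel columns grow to the right and rows downward; lengths in m; the calibration is good to about 2 mm. A picture is of the moment at which its call begins. There is no depth.
- robot.close_job(): hands the job in, once; it reports no verdict.
The state is a dict: "time": time; "joints": joint angles; "qd": joint speeds; "tau": joint torques, N m; "position": TCP position; "tcp_rot": TCP orientation; "wrist_force": force on the tool from outside, world axes, zero at the start; "ft_torque": the same for the moment, N m; "finger_gap": opening from 0.0 (shut) to 1.0 (fully open).
Only numpy, scipy, OpenCV 4.12 (cv2) and the standard library are available. Lean on these libraries where they do the work, as an engineer would, in place of code of your own. Each camera call takes 0.05 s, during which the arm holds its last target. There are 200 camera calls.

### The job

The grating disc has been put on the vegetable cutter's spindle but is still riding on top of the drive pins, turned the wrong way. Turn it on its spindle, gently and without lifting it off, until it drops onto the pins, then press it fully home so that it lies level in the bowl, and let go. Leave the mug, jar, food pan and pusher around the cutter where they are.

Things in the scene. Friction and masses are not known exactly. Their poses are not given: they have to be found in the camera images.
- cutter: Vegetable cutter, bolted to the table: white housing 240 x 230 mm, 120 mm high, an open round metal bowl on top. Origin on the table under the axis of its upright spindle; z up; x from the front panel (with two grey buttons) to the rear. The spindle and drive are hidden under the disc.
- cutter_rim (a point): Centre of the bowl's mouth, on the spindle axis, 150 mm above the table. Bowl 202 mm outside and 186 mm inside diameter.
- drive_plate (a point): Centre of the drive plate's face, 128 mm above the table. Spindle 18 mm diameter, 38 mm high; three pins 10 mm diameter, 14 mm high, 120 degrees apart, 40, 50 and 60 mm from the axis: a disc fits one way only. The drive stopped at an arbitrary angle that nothing shows (the cutter's yaw does not tell it); its gearbox holds it against up to 6 N m.
- collar_start (a point): Top of a tight collar round the spindle as it stands at the start, 136 mm above the table (8 mm above the drive plate). A disc that has dropped onto the pins rests on it, and takes some 10 to 15 N downward to push it the last 8 mm to a hard stop; the collar then stays down. This point itself does not move.
- disc: Metal grating disc, 176 mm diameter, about 0.5 kg. Origin: centre of its underside; z up along the spindle; x towards the grip rib. Origin height: 142 mm riding on the pins (start), 136 mm dropped onto the pins, 128 mm fully home. Its flat perforated plate has its top face 21 mm above the origin (149 mm, level with the bowl's rim, when home). Pin notches 14 mm wide, 1 mm play on the spindle. It turns with 1 to 5 N at the rib; once dropped it is locked.
- disc_top (a point): Centre of the flat top of the disc's round central boss (68 mm diameter, rising 24 mm above the plate), 45 mm above the disc's origin; a firm place to press. 173 mm above the table when fully home.
- disc_rib (a point): Point on top of the disc's only grip rib, 58 mm from the axis and 46 mm above the disc's origin. The rib is radial, runs from the boss (34 mm from the axis) out to 80 mm, is 14 mm wide and stands 25 mm above the plate, with upright flanks that can be pushed either way.
- jug: Bystander: grey plastic mug, 90 mm diameter, 110 mm high, origin under its centre.
- jar: Bystander: clear jar with a white cap, 70 mm diameter, 120 mm high, origin under its centre.
- pan: Bystander: steel food pan, 176 x 162 mm, 65 mm high, origin under its centre.
- pusher: Bystander: the cutter's black pusher standing on end, 64 mm diameter, 142 mm high, origin under its centre.
Things that resemble listed ones, but are neither listed nor needed, are in the scene too. What is shaped like the disc but brown is not meant.

How it is judged:
By the outcome, as a careful person would: the job done as asked, in the order asked, and still so for the second after the job is handed in, with the robot touching nothing.
It also fails if it takes over 58 s, if anything falls off the work surface, if the arm or the gripper's body presses on something with over 40 N, if the wrist force passes 120 N, or if a joint passes its speed limit or range.

## Working session

There is one attempt and no reset: what is moved stays moved. The work goes in short steps, Python scripts to look and compute and a tool call to move; the robot and the scene stay as the last step left them, time stands still between calls to the robot, and variables do not carry over. Pictures are saved under pics/ and viewed, on a budget of 10 in all, crops included, one or two more only if the job needs it, and the job is handed in when it is done.

Besides the shell and the picture viewer there is one more tool, called after "Emit:" by a JSON object that holds its "name" and its "arguments", one argument or row to a line. jog_arm: Moves the arm, as the interface text tells. Its arguments: {"type":"object","properties":{"series":{"type":"array","items":{"type":"array","items":{"type":"array","items":{"type":"number"}}}},"grip_force":{"type":"number"}},"required":["series"]}

```bash
ls; mkdir -p pics; cat > h.py <<'E'
import numpy as np, cv2, json
from cell import robot
def grab(n,fn):
    d=robot.get_image(n); cv2.imwrite('pics/'+fn+'.png',d['frame'][:,:,::-1])
    np.savez('pics/'+fn+'.npz',**{k:d[k] for k in d}); return d
def ray(d,u,v):
    P=np.array(d['pose']); r=P[:3,:3]@np.array([(u-d['cx'])/d['fx'],-(v-d['cy'])/d['fy'],-1.]); return P[:3,3],r
def onz(d,u,v,z):
    o,r=ray(d,u,v); return o+r*(z-o[2])/r[2]
def proj(d,p):
    P=np.array(d['pose']); q=P[:3,:3].T@(np.array(p)-P[:3,3]); return d['cx']+d['fx']*q[0]/-q[2], d['cy']-d['fy']*q[1]/-q[2]
E
python3 - <<'E'
from h import *
t=grab('top','t0'); s=grab('side','s0')
for d in(t,s): print({k:(np.round(v,3).tolist() if k=='pose' else v) for k,v in d.items() if k!='frame'})
print(robot.get_obs())
E
```

```text
pics
{'fx': 500.9382937388917, 'fy': 500.9382937388917, 'cx': 323.03770180917405, 'cy': 205.73694377557345, 'pose': [[-0.025, 0.998, -0.064, 0.431], [-1.0, -0.026, -0.006, -0.009], [-0.008, 0.064, 0.998, 1.579], [0.0, 0.0, 0.0, 1.0]]}
{'fx': 410.29449576308735, 'fy': 410.29449576308735, 'cx': 323.7715342635864, 'cy': 198.77834847876264, 'pose': [[0.999, 0.026, -0.024, 0.468], [-0.035, 0.667, -0.744, -0.819], [-0.004, 0.745, 0.668, 0.85], [0.0, 0.0, 0.0, 1.0]]}
{'time': 0.1, 'joints': array([1.06269795e+00, 3.77994998e-01, 7.97578765e-02, 1.27438321e+00,
       2.02048847e-05, 1.46049156e+00]), 'qd': array([ 7.75619678e-05, -9.30116311e-04,  3.50958083e-03, -3.87084165e-04,
        5.97741365e-04,  3.29343763e-04]), 'tau': array([ 9.30819297e-04, -4.64695072e+01,  2.70581496e+01,  1.20786962e-02,
       -7.05010211e-05, -1.65372164e-06]), 'position': array([0.22245273, 0.52959501, 0.23045082]), 'tcp_rot': array([ 1.97587936e-01,  9.80284742e-01, -8.65678419e-04, -2.87144078e-04]), 'wrist_force': array([-0.50429662, -0.95966118, -0.16619728]), 'ft_torque': array([-0.01606229,  0.00019988,  0.01866292]), 'finger_gap': 1.0025182042168361}
```

View pics/t0.png

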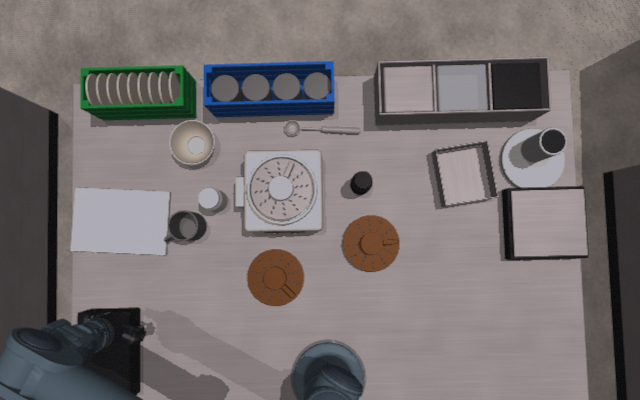

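View pics/s0.png

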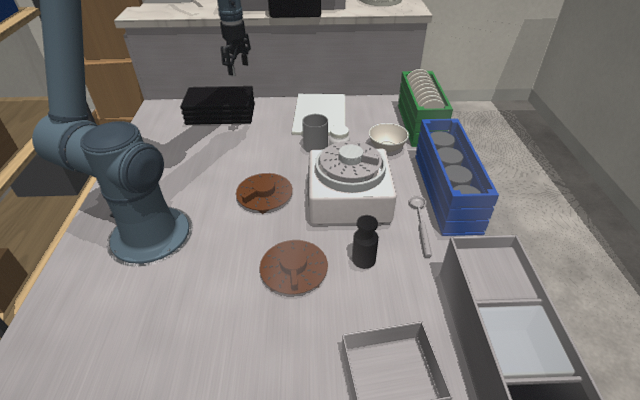

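The top view shows the white cutter at (283,191) with the metal disc in its bowl, boss at (281,188), rib apparently towards (290,170). Things that could be taken for the disc:
- **Metal disc in the bowl:** top (281,188), side (350,155). This is my choice.
- **Brown discs, not meant:** top (275,277) and (371,243).

The jar is at (210,200), the mug at (187,226), the pusher at (361,183) and the pan at (464,175).

```bash
python3 - <<'E'
import cv2,numpy as np
a=cv2.imread('pics/t0.png')[143:238,230:330]; b=cv2.imread('pics/s0.png')[135:225,300:400]
a=cv2.resize(a,None,fx=4,fy=4,interpolation=cv2.INTER_CUBIC); b=cv2.resize(b,None,fx=4,fy=4,interpolation=cv2.INTER_CUBIC)
b=cv2.copyMakeBorder(b,0,a.shape[0]-b.shape[0],0,0,0); cv2.imwrite('pics/c0.png',np.hstack([a,b]))
E
```

```text
(no output)
```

View pics/c0.png

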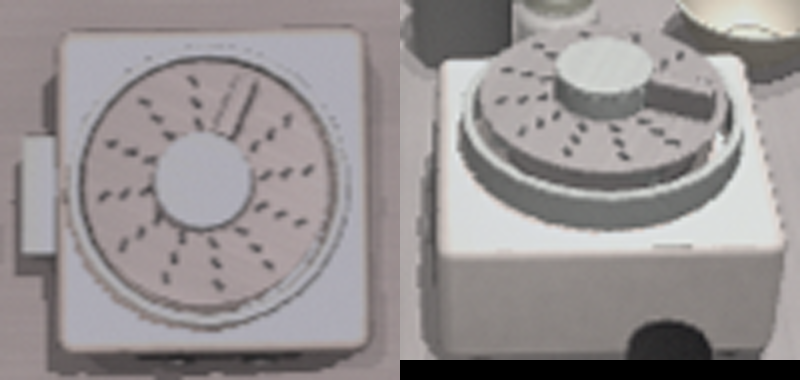

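```bash
python3 - <<'E'
from h import *
t=np.load('pics/t0.npz'); s=np.load('pics/s0.npz')
c=onz(t,281.0,187.7,.187); c2=onz(s,350.9,150.9,.187); print('boss',c,c2,'reach',np.hypot(*c[:2]))
# top-crop rim of bowl ellipse centre check
print('bowl', onz(t,230+(67+345)/8,143+(55+327)/8,.150))
e=onz(t,230+245/4,143+80/4,.188); i=onz(t,230+222/4,143+130/4,.188)
e2=onz(s,300+(713-400)/4,135+95/4,.188)
for n,p in(('e',e),('i',i),('e2',e2)): 
    for C in(c,): v=p-C; print(n,v,np.hypot(*v[:2]),np.degrees(np.arctan2(v[1],v[0])))
v=e-i; print('dir',np.degrees(np.arctan2(v[1],v[0])))
for n,u,w,z in(('jar',210,198,.12),('mug',187,226,.11),('push',361,180,.142)): print(n,onz(t,u,w,z))
E
```

```text
boss [0.57323316 0.11599562 0.187     ] [0.57344632 0.11591232 0.187     ] reach 0.584851465424969
bowl [0.56820999 0.11805106 0.15      ]
e [ 0.06855896 -0.03015159  0.001     ] 0.07489626279072163 -23.739446160077662
i [ 0.03380083 -0.01334274  0.001     ] 0.036339028085928725 -21.54143015896157
e2 [ 0.07098167 -0.04101137  0.001     ] 0.08197761419780263 -30.018207005863033
dir -25.80816715672364
jar [0.5552094  0.33039164 0.12      ]
mug [0.4753328 0.4012318 0.11     ]
push [ 0.59415358 -0.1110019   0.142     ]
```

The crop confirms the grey metal disc with its boss, and a rib pointing about -25° in world axes. Both views put the boss at (0.573, 0.116). I'll move above the rib first, with jaws half open.

Emit:
{"name": "jog_arm", "arguments": {
  "series": [
    [[-27, -12.4, -1.5, 0, 0, 0, 130], [-27, -12.4, -1.5, 0, 0, 0, 130], [-27, -12.4, -1.5, 0, 0, 0, 130], [-27, -12.4, -1.5, 0, 0, 0, 130], [-27, -12.4, -1.5, 0, 0, 0, 130], [-27, -12.4, -1.5, 0, 0, 0, 130], [-27, -12.4, -1.5, 0, 0, 0, 130], [-27, -12.4, -1.5, 0, 0, 0, 130], [-27, -12.4, -1.5, 0, 0, 0, 130], [-27, -12.4, -1.5, 0, 0, 0, 130], [-27, -12.4, 0, 0, 0, -7.1, 130]]
  ],
  "grip_force": 20
}}

```text
time: 1.02
position: [0.4444, 0.288, 0.2462]
tcp_rot: [0.136, 0.991, -0.0, -0.0]
wrist_force: [0.2, 0.7, -0.1]
finger_gap: 0.49
```

Emit:
{"name": "jog_arm", "arguments": {
  "series": [
    [[0, 0, 0, 0, 0, -7.1, 130], [0, 0, 0, 0, 0, -7.1, 130], [0, 0, 0, 0, 0, -7.1, 130], [0, 0, 0, 0, 0, -7.1, 130], [0, 0, 0, 0, 0, -7.1, 130], [0, 0, 0, 0, 0, -7.1, 130], [0, 0, 0, 0, 0, -7.1, 130], [0, 0, 0, 0, 0, -7.1, 130], [0, 0, 0, 0, 0, -7.1, 130], [0, 0, 0, 0, 0, -7.1, 130], [0, 0, 0, 0, 0, -7.1, 130], [0, 0, 0, 0, 0, -7.1, 130], [0, 0, 0, 0, 0, -7.1, 130], [0, 0, 0, 0, 0, -7.1, 130], [0, 0, 0, 0, 0, -7.1, 130], [0, 0, 0, 0, 0, -7.1, 130], [0, 0, 0, 0, 0, -7.1, 130], [0, 0, 0, 0, 0, -7.1, 130], [0, 0, 0, 0, 0, -7.1, 130], [0, 0, 0, 0, 0, -7.1, 130]]
  ]
}}

```text
time: 2.68
position: [0.4434, 0.2891, 0.2458]
tcp_rot: [0.894, -0.449, -0.0, 0.0]
wrist_force: [0.0, 0.6, 0.8]
finger_gap: 0.492
```

```bash
cat >> h.py <<'E'
from scipy.spatial.transform import Rotation as R
def move(p):  # world shift to p, in the tool's axes, mm; and tool-x yaw
    o=robot.get_obs(); r=R.from_quat(o['tcp_rot']).as_matrix()
    print('tool shift mm',np.round(r.T@(np.array(p)-o['position'])*1000,1),'yawx',np.degrees(np.arctan2(r[1,0],r[0,0])).round(1),
     'J6',o['joints'][5].round(2),'F',o['wrist_force'].round(1),'gap',round(o['finger_gap'],2),'pos',o['position'].round(4),'t',o['time'])
E
python3 -c "
from h import *
move([.627,.091,.25])"
```

```text
tool shift mm [268.6 -29.   -4.3] yawx -53.3 J6 -1.75 F [0.  0.6 0.8] gap 0.49 pos [0.4434 0.2891 0.2458] t 2.6833
```

Emit:
{"name": "jog_arm", "arguments": {
  "series": [
    [[26.9, -2.9, 0, 0, 0, 0, 130], [26.9, -2.9, 0, 0, 0, 0, 130], [26.9, -2.9, 0, 0, 0, 0, 130], [26.9, -2.9, 0, 0, 0, 0, 130], [26.9, -2.9, 0, 0, 0, 0, 130], [26.9, -2.9, 0, 0, 0, 0, 130], [26.9, -2.9, 0, 0, 0, 0, 130], [26.9, -2.9, 0, 0, 0, 0, 130], [26.9, -2.9, 0, 0, 0, 0, 130], [26.9, -2.9, 0, 0, 0, 0, 130], [0, 0, 0, 0, 0, -7, 130], [0, 0, 0, 0, 0, -7, 130], [0, 0, 0, 0, 0, -7, 130], [0, 0, 0, 0, 0, -7, 130], [0, 0, 0, 0, 0, 0, 130]]
  ]
}}

```text
time: 3.93
position: [0.6261, 0.0896, 0.2456]
tcp_rot: [0.975, -0.221, -0.001, 0.0]
wrist_force: [0.9, -0.2, -0.8]
finger_gap: 0.488
```

```bash
python3 - <<'E'
from h import *
move([.627,.091,.25])
t=grab('top','t1');s=grab('side','s1')
a=cv2.resize(cv2.imread('pics/t1.png')[128:238,230:330],None,fx=4,fy=4,interpolation=2)
b=cv2.resize(cv2.imread('pics/s1.png')[80:190,300:400],None,fx=4,fy=4,interpolation=2)
cv2.imwrite('pics/c1.png',np.hstack([a,b]))
E
```

```text
tool shift mm [ 0.2 -1.7 -4.4] yawx -25.6 J6 -2.65 F [ 0.9 -0.2 -0.8] gap 0.49 pos [0.6261 0.0896 0.2456] t 3.9333
```

View pics/c1.png

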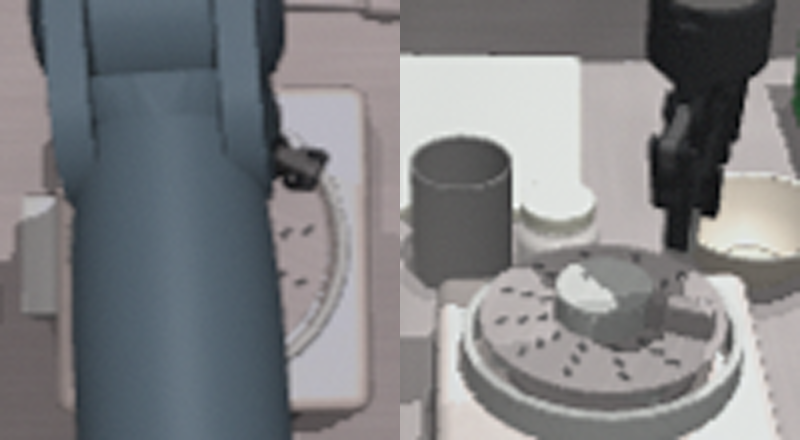

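Arm above the rib, fingers straddling it in line with the camera (tip near side-crop (680,245)); the mug and jar are untouched. Descending with force checks.

Emit:
{"name": "jog_arm", "arguments": {
  "series": [
    [[0, 0, 12, 0, 0, 0, 130], [0, 0, 12, 0, 0, 0, 130], [0, 0, 12, 0, 0, 0, 130], [0, 0, 10, 0, 0, 0, 130], [0, 0, 6, 0, 0, 0, 130]]
  ]
}}

```text
time: 4.45
position: [0.6256, 0.0898, 0.1928]
tcp_rot: [0.975, -0.223, -0.001, 0.0]
wrist_force: [0.3, -0.2, 0.1]
finger_gap: 0.489
```

Emit:
{"name": "jog_arm", "arguments": {
  "series": [
    [[0, 0, 6, 0, 0, 0, 130], [0, 0, 6, 0, 0, 0, 130], [0, 0, 6, 0, 0, 0, 130], [0, 0, 6, 0, 0, 0, 130], [0, 0, 0, 0, 0, 0, 130]]
  ]
}}

```text
time: 4.87
position: [0.6257, 0.0897, 0.1689]
tcp_rot: [0.975, -0.222, -0.001, 0.0]
wrist_force: [-0.4, -0.1, 0.1]
finger_gap: 0.494
```

```bash
python3 - <<'E'
from h import *
move([.627,.091,.166])
s=grab('side','s2')
cv2.imwrite('pics/c2.png',cv2.resize(cv2.imread('pics/s2.png')[100:190,300:420],None,fx=5,fy=5,interpolation=2))
E
```

```text
tool shift mm [ 0.6 -1.7  2.9] yawx -25.7 J6 -2.65 F [-0.4 -0.1  0.1] gap 0.49 pos [0.6257 0.0897 0.1689] t 4.8667
```

View pics/c2.png

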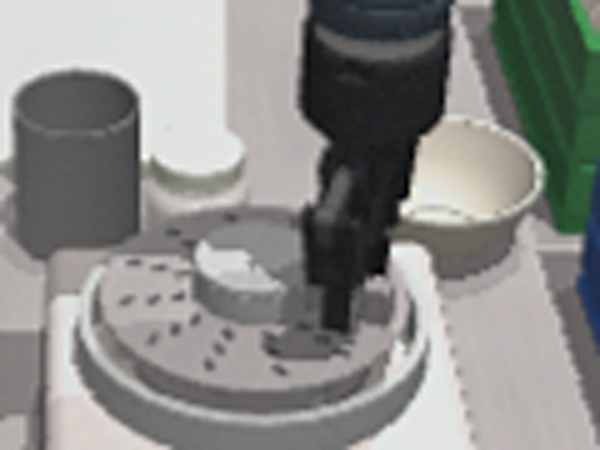

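Near finger stands on the camera side of the rib, over the plate, at crop (340,310), with no contact. I'll narrow the jaws so they self-centre on the rib with a little play. The 20 N grip limit then gives some compliance while I turn the disc clockwise.

Emit:
{"name": "jog_arm", "arguments": {
  "series": [
    [[0, 0, 2, 0, 0, 0, 185], [0, 0, 2, 0, 0, 0, 185], [0, 0, 0, 0, 0, 0, 185], [-0.1, 3.1, 0, 0, 0, 3, 185], [-0.1, 3.1, 0, 0, 0, 3, 185], [-0.1, 3.1, 0, 0, 0, 3, 185], [-0.1, 3.1, 0, 0, 0, 3, 185]]
  ],
  "grip_force": 20
}}

```text
time: 5.5
position: [0.6197, 0.0799, 0.1664]
tcp_rot: [0.946, -0.324, -0.0, -0.001]
wrist_force: [0.6, 2.2, -1.0]
finger_gap: 0.273
```

```bash
python3 - <<'E'
from h import *
move([.573,.116,.166])
E
```

```text
tool shift mm [-59.    0.2   0.4] yawx -37.8 J6 -2.46 F [ 0.6  2.2 -1. ] gap 0.27 pos [0.6197 0.0799 0.1664] t 5.5
```

Emit:
{"name": "jog_arm", "arguments": {
  "series": [
    [[-0.1, 3.1, 0, 0, 0, 3, 185], [-0.1, 3.1, 0, 0, 0, 3, 185], [-0.1, 3.1, 0, 0, 0, 3, 185], [-0.1, 3.1, 0, 0, 0, 3, 185], [-0.1, 3.1, 0, 0, 0, 3, 185]]
  ]
}}

```text
time: 5.92
position: [0.6088, 0.069, 0.1664]
tcp_rot: [0.896, -0.445, -0.0, -0.001]
wrist_force: [0.4, 2.1, -0.9]
finger_gap: 0.273
```

Emit:
{"name": "jog_arm", "arguments": {
  "series": [
    [[-0.1, 3.1, 0, 0, 0, 3, 185], [-0.1, 3.1, 0, 0, 0, 3, 185], [-0.1, 3.1, 0, 0, 0, 3, 185], [-0.1, 3.1, 0, 0, 0, 3, 185], [-0.1, 3.1, 0, 0, 0, 3, 185], [-0.1, 3.1, 0, 0, 0, 3, 185]]
  ]
}}

```text
time: 6.42
position: [0.5928, 0.0603, 0.1666]
tcp_rot: [0.815, -0.579, 0.0, -0.001]
wrist_force: [1.3, 2.1, -0.2]
finger_gap: 0.274
```

```bash
python3 -c "
from h import *
move([.573,.116,.166])"
```

```text
tool shift mm [-59.1   0.4   0.7] yawx -70.8 J6 -1.91 F [ 1.3  2.1 -0.2] gap 0.27 pos [0.5928 0.0603 0.1666] t 6.4167
```

Emit:
{"name": "jog_arm", "arguments": {
  "series": [
    [[-0.1, 3.1, 0, 0, 0, 3, 185], [-0.1, 3.1, 0, 0, 0, 3, 185], [-0.1, 3.1, 0, 0, 0, 3, 185], [-0.1, 3.1, 0, 0, 0, 3, 185], [-0.1, 3.1, 0, 0, 0, 3, 185], [-0.1, 3.1, 0, 0, 0, 3, 185]]
  ]
}}

```text
time: 6.92
position: [0.5749, 0.057, 0.1668]
tcp_rot: [0.714, -0.7, 0.0, -0.001]
wrist_force: [1.5, 1.8, -0.0]
finger_gap: 0.275
```

Emit:
{"name": "jog_arm", "arguments": {
  "series": [
    [[-0.1, 3.1, 0, 0, 0, 3, 185], [-0.1, 3.1, 0, 0, 0, 3, 185], [-0.1, 3.1, 0, 0, 0, 3, 185], [-0.1, 3.1, 0, 0, 0, 3, 185], [-0.1, 3.1, 0, 0, 0, 3, 185], [-0.1, 3.1, 0, 0, 0, 3, 185]]
  ]
}}

```text
time: 7.42
position: [0.5568, 0.0595, 0.1669]
tcp_rot: [-0.596, 0.803, -0.0, 0.001]
wrist_force: [1.9, 0.2, -0.4]
finger_gap: 0.275
```

Emit:
{"name": "jog_arm", "arguments": {
  "series": [
    [[-0.1, 3.1, 0, 0, 0, 3, 185], [-0.1, 3.1, 0, 0, 0, 3, 185], [-0.1, 3.1, 0, 0, 0, 3, 185], [-0.1, 3.1, 0, 0, 0, 3, 185], [-0.1, 3.1, 0, 0, 0, 3, 185], [-0.1, 3.1, 0, 0, 0, 3, 185]]
  ]
}}

```text
time: 7.92
position: [0.5402, 0.0674, 0.1669]
tcp_rot: [-0.463, 0.886, -0.0, 0.001]
wrist_force: [2.0, -0.8, -0.7]
finger_gap: 0.269
```

```bash
python3 -c "
from h import *
move([.573,.116,.166])"
```

```text
tool shift mm [-58.6   0.8   1. ] yawx -124.8 J6 -0.96 F [ 2.  -0.8 -0.7] gap 0.27 pos [0.5402 0.0674 0.1669] t 7.9167
```

Emit:
{"name": "jog_arm", "arguments": {
  "series": [
    [[-0.1, 3.1, 0, 0, 0, 3, 185], [-0.1, 3.1, 0, 0, 0, 3, 185], [-0.1, 3.1, 0, 0, 0, 3, 185], [-0.1, 3.1, 0, 0, 0, 3, 185], [-0.1, 3.1, 0, 0, 0, 3, 185], [-0.1, 3.1, 0, 0, 0, 3, 185]]
  ]
}}

```text
time: 8.42
position: [0.527, 0.0801, 0.167]
tcp_rot: [-0.319, 0.948, -0.001, 0.001]
wrist_force: [1.8, 0.3, -0.2]
finger_gap: 0.274
```

Emit:
{"name": "jog_arm", "arguments": {
  "series": [
    [[-0.1, 3.1, 0, 0, 0, 3, 185], [-0.1, 3.1, 0, 0, 0, 3, 185], [-0.1, 3.1, 0, 0, 0, 3, 185], [-0.1, 3.1, 0, 0, 0, 3, 185], [-0.1, 3.1, 0, 0, 0, 3, 185], [-0.1, 3.1, 0, 0, 0, 3, 185]]
  ]
}}

```text
time: 8.92
position: [0.5184, 0.0963, 0.167]
tcp_rot: [-0.166, 0.986, -0.001, 0.001]
wrist_force: [1.5, -1.4, 0.2]
finger_gap: 0.274
```

```bash
python3 -c "
from h import *
move([.573,.116,.166])"
```

```text
tool shift mm [-58.1   0.7   1.2] yawx -160.9 J6 -0.27 F [ 1.5 -1.4  0.2] gap 0.27 pos [0.5184 0.0963 0.167 ] t 8.9167
```

Emit:
{"name": "jog_arm", "arguments": {
  "series": [
    [[-0.1, 3.1, 0, 0, 0, 3, 185], [-0.1, 3.1, 0, 0, 0, 3, 185], [-0.1, 3.1, 0, 0, 0, 3, 185], [-0.1, 3.1, 0, 0, 0, 3, 185], [-0.1, 3.1, 0, 0, 0, 3, 185], [-0.1, 3.1, 0, 0, 0, 3, 185]]
  ]
}}

```text
time: 9.42
position: [0.5149, 0.1143, 0.167]
tcp_rot: [-0.01, 1.0, -0.001, 0.001]
wrist_force: [1.4, -1.6, 0.3]
finger_gap: 0.277
```

Emit:
{"name": "jog_arm", "arguments": {
  "series": [
    [[-0.1, 3.1, 0, 0, 0, 3, 185], [-0.1, 3.1, 0, 0, 0, 3, 185], [-0.1, 3.1, 0, 0, 0, 3, 185], [-0.1, 3.1, 0, 0, 0, 3, 185], [-0.1, 3.1, 0, 0, 0, 3, 185], [-0.1, 3.1, 0, 0, 0, 3, 185]]
  ]
}}

```text
time: 9.92
position: [0.5166, 0.1324, 0.1669]
tcp_rot: [0.147, 0.989, -0.001, 0.0]
wrist_force: [-1.4, -2.1, 2.1]
finger_gap: 0.272
```

Emit:
{"name": "jog_arm", "arguments": {
  "series": [
    [[-0.1, 3.1, 0, 0, 0, 3, 185], [-0.1, 3.1, 0, 0, 0, 3, 185], [-0.1, 3.1, 0, 0, 0, 3, 185], [-0.1, 3.1, 0, 0, 0, 3, 185], [-0.1, 3.1, 0, 0, 0, 3, 185], [-0.1, 3.1, 0, 0, 0, 3, 185]]
  ]
}}

```text
time: 10.42
position: [0.5239, 0.1492, 0.1666]
tcp_rot: [0.3, 0.954, -0.001, -0.0]
wrist_force: [-2.9, -1.3, 1.5]
finger_gap: 0.276
```

```bash
python3 -c "
from h import *
move([.573,.116,.166])"
```

```text
tool shift mm [-59.3   0.8   0.5] yawx 145.1 J6 0.77 F [-2.9 -1.3  1.5] gap 0.28 pos [0.5239 0.1492 0.1666] t 10.4167
```

Emit:
{"name": "jog_arm", "arguments": {
  "series": [
    [[-0.1, 3.1, 0, 0, 0, 3, 185], [-0.1, 3.1, 0, 0, 0, 3, 185], [-0.1, 3.1, 0, 0, 0, 3, 185], [-0.1, 3.1, 0, 0, 0, 3, 185], [-0.1, 3.1, 0, 0, 0, 3, 185], [-0.1, 3.1, 0, 0, 0, 3, 185]]
  ]
}}

```text
time: 10.92
position: [0.5355, 0.1615, 0.166]
tcp_rot: [0.445, 0.896, -0.003, -0.001]
wrist_force: [-8.4, -7.7, 2.3]
finger_gap: 0.274
```

Force has risen to 11 N, so the disc may have dropped. Checking by picture.

```bash
python3 - <<'E'
from h import *
move([.573,.116,.166])
s=grab('side','s3')
cv2.imwrite('pics/c3.png',np.hstack([cv2.resize(cv2.imread('pics/'+n+'.png')[115:195,300:400],None,fx=4,fy=4,interpolation=2) for n in('s0','s3')]))
E
```

```text
tool shift mm [-58.9   2.4   0. ] yawx 127.2 J6 1.1 F [-8.4 -7.7  2.3] gap 0.27 pos [0.5355 0.1615 0.166 ] t 10.9167
```

View pics/c3.png

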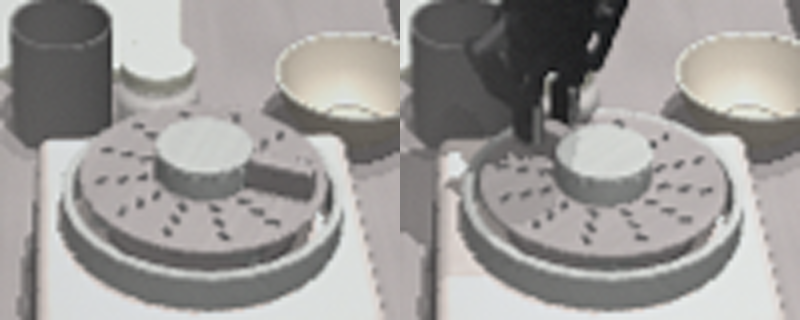

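The boss top moved down about 7 crop px from frame s0 to s3, at (205,145) → (605,152), which matches a 6 mm drop. More of the bowl's rim is also exposed. The disc has dropped and locked. I'll back off, open and rise.

Emit:
{"name": "jog_arm", "arguments": {
  "series": [
    [[0, -2.5, 0, 0, 0, 0, 150], [0, 0, 0, 0, 0, 0, 150], [0, 0, -8, 0, 0, 0, 150], [0, 0, -15, 0, 0, 0, 150], [0, 0, -20, 0, 0, 0, 150], [0, 0, -20, 0, 0, 0, 255], [0, 0, 0, 0, 0, 0, 255], [0, 0, 0, 0, 0, 0, 255]]
  ]
}}

```text
time: 11.63
position: [0.537, 0.1619, 0.2312]
tcp_rot: [0.444, 0.896, 0.001, 0.002]
wrist_force: [0.5, 0.2, 0.1]
finger_gap: 0.008
```

```bash
python3 - <<'E'
from h import *
move([.573,.116,.21])
E
```

```text
tool shift mm [-58.3   0.7  21.3] yawx 127.3 J6 1.1 F [0.5 0.2 0.1] gap 0.01 pos [0.537  0.1619 0.2312] t 11.6333
```

Emit:
{"name": "jog_arm", "arguments": {
  "series": [
    [[-19.4, 0.2, 0, 0, 0, 0, 255], [-19.4, 0.2, 0, 0, 0, 0, 255], [-19.4, 0.2, 10, 0, 0, 0, 255], [0, 0, 15, 0, 0, 0, 255], [0, 0, 15, 0, 0, 0, 255], [0, 0, 5, 0, 0, 0, 255], [0, 0, 0, 0, 0, 0, 255]]
  ]
}}

```text
time: 12.22
position: [0.5698, 0.1154, 0.1822]
tcp_rot: [0.444, 0.896, -0.001, -0.002]
wrist_force: [-0.7, 0.0, 0.1]
finger_gap: 0.001
```

```bash
python3 -c "
from h import *
move([.573,.116,.181])"
```

```text
tool shift mm [-1.5  2.9  1.2] yawx 127.3 J6 1.01 F [-0.7  0.   0.1] gap 0.0 pos [0.5698 0.1154 0.1822] t 12.2167
```

No contact at z = 0.182, below the 0.187 of the riding height, so the drop is confirmed. I'll press gently.

Emit:
{"name": "jog_arm", "arguments": {
  "series": [
    [[-1.5, 2.9, 1, 0, 0, 0, 255], [0, 0, 1, 0, 0, 0, 255], [0, 0, 1, 0, 0, 0, 255], [0, 0, 1, 0, 0, 0, 255], [0, 0, 1, 0, 0, 0, 255]]
  ]
}}

```text
time: 12.63
position: [0.5752, 0.1164, 0.1805]
tcp_rot: [0.444, 0.896, 0.001, 0.001]
wrist_force: [-3.3, 0.4, 8.7]
finger_gap: 0.001
```

Emit:
{"name": "jog_arm", "arguments": {
  "series": [
    [[0, 0, 1, 0, 0, 0, 255], [0, 0, 1, 0, 0, 0, 255], [0, 0, 1, 0, 0, 0, 255], [0, 0, 1, 0, 0, 0, 255], [0, 0, 0, 0, 0, 0, 255]]
  ]
}}

```text
time: 13.05
position: [0.5752, 0.1164, 0.1777]
tcp_rot: [0.444, 0.896, 0.001, 0.001]
wrist_force: [-3.0, 0.7, 9.8]
finger_gap: 0.001
```

Emit:
{"name": "jog_arm", "arguments": {
  "series": [
    [[0, 0, 1, 0, 0, 0, 255], [0, 0, 1, 0, 0, 0, 255], [0, 0, 1, 0, 0, 0, 255], [0, 0, 1, 0, 0, 0, 255], [0, 0, 0, 0, 0, 0, 255]]
  ]
}}

```text
time: 13.47
position: [0.5752, 0.1164, 0.1738]
tcp_rot: [0.444, 0.896, 0.001, 0.001]
wrist_force: [-2.3, -0.5, 9.2]
finger_gap: 0.003
```

Emit:
{"name": "jog_arm", "arguments": {
  "series": [
    [[0, 0, 1, 0, 0, 0, 255], [0, 0, 1, 0, 0, 0, 255], [0, 0, 1, 0, 0, 0, 255], [0, 0, 0, 0, 0, 0, 255]]
  ]
}}

```text
time: 13.8
position: [0.5751, 0.1164, 0.173]
tcp_rot: [0.444, 0.896, 0.001, 0.002]
wrist_force: [-8.4, -0.3, 21.8]
finger_gap: 0.002
```

Hard stop at 0.173 m with 22 N. A touch more, then retreat.

Emit:
{"name": "jog_arm", "arguments": {
  "series": [
    [[0, 0, 1, 0, 0, 0, 255], [0, 0, 0, 0, 0, 0, 255], [0, 0, 0, 0, 0, 0, 255]]
  ]
}}

```text
time: 14.05
position: [0.5751, 0.1165, 0.1729]
tcp_rot: [0.444, 0.896, 0.001, 0.002]
wrist_force: [-10.3, -0.8, 26.9]
finger_gap: -0.002
```

Emit:
{"name": "jog_arm", "arguments": {
  "series": [
    [[0, 0, -6, 0, 0, 0, 255], [0, 0, -15, 0, 0, 0, 255], [0, 0, -30, 0, 0, 0, 255], [0, 0, -30, 0, 0, 0, 255], [30, 5, -10, 0, 0, 0, 255], [40, 5, 0, 0, 0, 0, 255], [40, 5, 0, 0, 0, 0, 255], [40, 5, 0, 0, 0, 0, 255], [40, 5, 0, 0, 0, 0, 255], [0, 0, 0, 0, 0, 0, 255]]
  ]
}}

```text
time: 14.88
position: [0.4754, 0.288, 0.2588]
tcp_rot: [0.44, 0.898, 0.001, -0.001]
wrist_force: [-0.1, -0.4, 0.6]
finger_gap: -0.001
```

```bash
python3 - <<'E'
from h import *
move([.573,.116,.173])
s=grab('side','s4'); t=grab('top','t4')
A=[cv2.resize(cv2.imread('pics/'+n+'.png')[115:195,300:400],None,fx=4,fy=4,interpolation=2) for n in('s0','s4')]
cv2.imwrite('pics/c4.png',np.vstack([np.hstack(A),cv2.resize(cv2.imread('pics/t4.png')[100:300,140:540],(800,400))[:280]]))
print('boss expected home px',proj(s,[.573,.116,.173]),'riding',proj(s,[.573,.116,.187]),'at136',proj(s,[.573,.116,.181]))
E
```

```text
tool shift mm [-196.   -28.2   85. ] yawx 127.8 J6 1.34 F [-0.1 -0.4  0.6] gap -0.0 pos [0.4754 0.288  0.2588] t 14.8833
boss expected home px (np.float64(350.53698187151923), np.float64(154.99177570131073)) riding (np.float64(350.7372216737802), np.float64(150.88546649952366)) at136 (np.float64(350.65100439143913), np.float64(152.65352068172288))
```

View pics/c4.png

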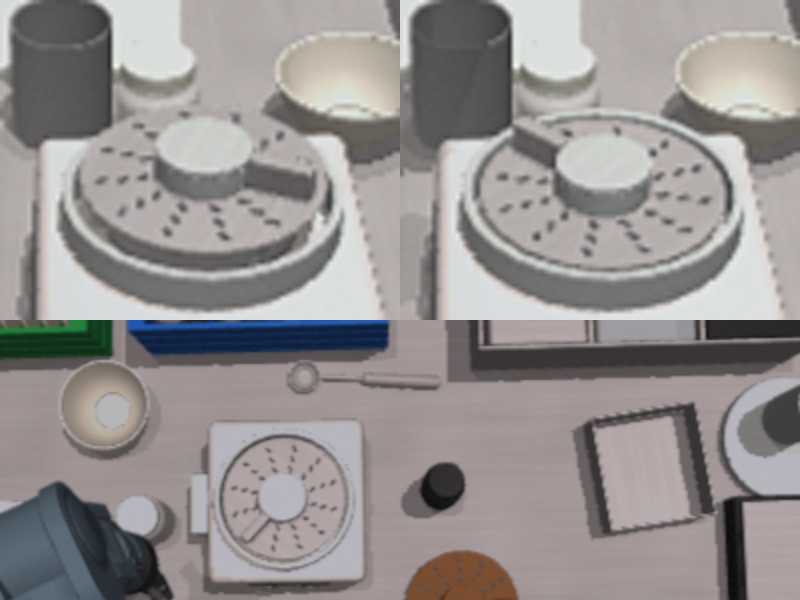

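The disc now lies level and flush with the bowl's rim. Its boss is at crop (603,162), i.e. v≈155.3, against 155.0 expected when home. The mug, jar, pusher and pan are unmoved, and the arm is clear of everything.

```bash
python3 -c "
from h import *
print(robot.close_job())"
```

```text
the job is handed in; nothing more can be done
None
```

The grating disc is on its pins, pressed fully home and let go. The job was handed in at about 15 s of the 58 s allowed.

- **Turning:** I straddled the rib with half-closed fingers and turned the disc clockwise about 205°, at 2–3 N. It then dropped and locked, which showed as an 11 N rise in force. The side view agreed with a 6 mm drop.
- **Pressing:** I pushed on the boss with shut fingers. The collar gave way at about 10 N, and the disc met a hard stop at 0.173 m, the expected height. The last push was about 27 N vertical, with 10 N sideways.
- **Last checks:** The final pictures show the disc level and flush with the rim, with the boss within 0.3 px of its expected home position. The mug, jar, pusher and pan look unmoved, though I checked the bystanders by eye only. The arm is clear, with no force on the wrist.
- **Disagreement:** An early rough estimate of the bowl's centre was about 5 mm off the boss position. I used the boss position, which both views agreed on to under 1 mm, and the turning confirmed it.

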